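# Lock the swivel hook and hang the test weight

### The arm

A 7-joint arm with a two-finger parallel gripper is mounted at the origin on the work surface. World frame = base frame: x ahead of the robot, y to its left, z up, the work surface at z = 0. Lengths are in m, angles in rad, forces in N, time in s.
With the tool pointing down it reaches from about 0.375 to 0.925 m from the base axis. Payload 3.1 kg.
Tool frame: the origin (TCP) lies between the finger pads; the fingertips stand 19 mm ahead of it and the grasp point (between the pads) is the TCP; z points along the fingers, y is the line along which they close (so a half turn about z gives the same grasp; the last joint's range is limited). The gripper opens to 85 mm and grips with 20 to 120 N. Pads are 22 mm wide; open, the fingers measure 114 mm over their backs; the gripper's body (76 mm by 85 mm) begins 54 mm behind the grasp point. The pads swing forward as they close: fully open they stand 13 mm farther back than shut.
Start: joints at [1.014, 0.383, 0.044, 1.598, -0.018, 1.161, -0.05], TCP at [0.288, -0.583, 0.25] pointing down, gripper open.
Joint ranges: [-2.61, 2.61], [-0.41, 2.15], [-1.48, 1.57], [0, 2.5], [-1.57, 4.71], [0.05, 1.97], [-2.85, 2.85]. Speed limits (rad/s): [2.79, 2.79, 3.14, 3.14, 3.14, 3.14, 3.14].

### API

Orientations are given as a unit quaternion [x, y, z, w].
In Python, from bench import move_ptp, movel, move_j, move_gripper, pause, inverse_kinematics, read_camera, camera_params, MotionError, sign_off, look_for, tip_of, read_time_s, read_qpos, read_joint_vel, read_effort, read_eef_pos, read_tcp_rot, read_ft_force, read_ft_torque, read_finger_gap, read_grasp_force gives the robot as it stands. Calls block until the motion is done:
- move_ptp(position, orientation): joint-space move of the TCP to a pose.
- movel(position, orientation=None, speed=0.15): straight line of the TCP; orientation=None keeps the orientation; speed is the mean speed in m/s.
- move_j(angles): joint-space move.
- move_gripper(opening, effort=None): finger opening in m; effort is the grip in N (None keeps the last); returns when the fingers have stopped.
- pause(seconds).
- inverse_kinematics(position, orientation): joint angles nearest the present ones, or None.
- read_camera(name): name is "scene" or "top" or "wrist"; returns the picture (480x640x3 uint8, red, green, blue); there is no depth.
- camera_params(name): a dict with "K" (3x3 intrinsics, pixels), "camera_from_world" (4x4, takes a point from world to camera coordinates). Camera axes: x right, y down, z forward; pixel columns grow to the right and rows downward; lengths in m; the calibration is good to about 2 mm. A picture is of the moment at which its call begins: read the wrist's pose just before it. camera_params takes no time and is no camera call; for the wrist camera it gives the pose at the moment of the call.
A pose or a line that the arm cannot do raises MotionError and nothing moves.
- sign_off(): hands the job in; it is judged then, once.
Trained networks look in the newest picture that a camera, given by its name, has taken for a name from the list of things; names that differ only in an ending like _2 or _b are one class to them, and where a whole thing is asked for, a point or a joint stands for the part that bears it (a point fixed in the world has none). Each returns a list of dicts, best first, with "confidence" (0 to 1); they miss things now and then, are a little off and sometimes report something else, mostly with a low value. They report only what shows in the picture. A call takes as long as a camera call. They do not tell look-alikes from the thing itself.
- look_for(camera, name): "at" ([column, row] in pixels, amid what is visible of it).
- tip_of(camera, name): "at" ([column, row] in pixels: a listed point, or the origin of a listed thing).
Readings, each from a call of its own:
- read_time_s(): time.
- read_qpos(): joint angles.
- read_joint_vel(): joint speeds.
- read_effort(): joint torques, N m.
- read_eef_pos(): TCP position.
- read_tcp_rot(): TCP orientation.
- read_ft_force(): force on the tool from outside, world axes, zero at the start.
- read_ft_torque(): the same for the moment, N m.
- read_finger_gap(): finger opening in m.
- read_grasp_force(): force on a finger pad.
Only numpy, scipy, OpenCV 4.12 (cv2) and the standard library are available. Lean on these libraries where they do the work, as an engineer would, in place of code of your own. Each camera call takes 0.05 s, during which the arm holds its last target. There are 200 camera calls.

### The job

Gently swing the yellow swivel hook clockwise (seen from above) until its spring plunger drops into the notch and the hook locks, without forcing it against the lock. Then hang the steel test weight with the blue grip block by its bail on the locked hook, lowering it softly, and let it hang still and free. Leave everything else where it is.

Things in the scene. Friction and masses are not known exactly. Their poses are not given: they have to be found in the camera images.
- stand: the fixed stand: blue round foot 120 mm across, 12 mm high, with a 28 mm steel post in its middle. Origin: centre of the foot's underside, on the hook's upright turning axis. The lock notch lies along the stand's +x axis only to within about 0.4 rad either way (its plate is clamped by hand), so the locking angle must be felt for
- plate_axis (a point): on the turning axis, 150 mm up: underside centre of the fixed dark index plate, 100 mm across, which carries an aluminium track (top 162 mm above the table), the notch at the track's clockwise end and right behind it a red stop lug (top 174 mm above the table), all within 50 mm of the axis
- hook: the yellow hook: a level round bar 10 mm thick, turning about the stand's upright axis. Origin: on that axis, on the bar's centre line, 185 mm above the table; +x runs outwards along the bar, z up. It begins at a dark hub 32 mm wide and ends 118 mm out in an upturned end. It starts 1.0 to 1.9 rad anticlockwise (from above) of the stand's +x axis. Below it, beyond 60 mm out, all is free
- hook_block (a point): on the bar's centre line 40 mm out: middle of the steel block (18 mm along the bar, 20 mm across) that carries the plunger, whose orange knob rises 32 mm above the centre line. Locked, the hook keeps about 0.06 rad of play
- hook_seat (a point): a good place to hang, and to push at: top of the bar, 85 mm out (5 mm above its centre line). Pushing here on the bar's anticlockwise side, 3 to 6 N turn it clockwise; it stays where it is left. At the notch it stops dead against the lug: more than 30 N of the robot on the hook is forcing it
- hook_tip (a point): in the hook's upturned end (10 mm thick): 123 mm out from the axis, 18 mm above the bar's centre line; the end's top is 23 mm above the centre line
- plunger (a joint): travel of the spring index plunger (brass pin, orange knob), m: 0 while it rides on the track, 0.007 when it has dropped into the notch by itself and locks the hook (over 0.005 counts as locked)
- weight: steel test weight, 0.3 to 0.6 kg, standing: cylinder 50 mm across, 35 mm high; above it a bail of 6 mm rod in the weight's y-z plane, legs 40 mm apart on centres, shoulders at 83 mm, peaked in the middle; on the peak a BLUE grip block, 14 mm along x, 16 mm along y, from 98 to 138 mm. Origin: centre of the underside, z up
- weight_eye (a point): underside of the bail's peak, on the weight's axis, 94 mm above its underside; it rests on the bar when hung. The bail's window below it reaches down to 35 mm and is 34 mm wide; the hook passes through it along the weight's x axis
- weight_grip (a point): in the blue grip block on the weight's axis, 120 mm above its underside: hold it here, best with the fingers on the block's +y and -y sides, so that they stay beside the hook's bar. Laid on the bar gently: over 30 N between weight and hook is too hard
- brass_weight: bystander: smaller brass test weight (48 mm across, 125 mm tall) with the same bail and a BLACK grip block; leave it alone. Origin: centre of its underside, z up
- damper: bystander: standing suspension damper with an orange coil spring, 70 mm across, 154 mm tall. Origin: centre of its underside
- blue_bin: bystander: open blue plastic bin with bolts in it, 150 x 100 x 60 mm. Origin: centre of its underside
- driver: bystander: screwdriver with a red handle, lying. Origin: under its middle
- spanner: bystander: steel spanner, lying. Origin: under its middle
- grease: bystander: can with a yellow band, 64 mm across, 85 mm tall. Origin: centre of its underside
- carton: bystander: cardboard box, 100 x 130 x 70 mm. Origin: centre of its underside
Things that resemble listed ones, but are neither listed nor needed, are in the scene too. Leave any green or purple look-alike of the weight alone.

How it is judged:
On the way, in this order (a step that is already met when the one before it is completed fails the run):
1. the hook is turned until its plunger has dropped into the notch (value of joint plunger above 0.005 m and distance of weight from where it was at the start of the episode below 0.03 m), for 0.2 s.
2. the weight hangs by its bail on the locked hook (value of joint plunger above 0.005 m and x of weight_eye in the frame of hook between 0.05 and 0.116 m and y of weight_eye in the frame of hook between -0.01 and 0.01 m and z of weight_eye in the frame of hook between 0 and 0.012 m and contact force between weight and hook above 1.5 N), for 0.2 s.
At the end, for the whole second after the job is handed in: Plunger down in the notch (over 5 mm); the weight hangs by the peak of its bail on the bar, 50 to 116 mm from the turning axis, within 10 mm sideways, peak 0 to 12 mm above the bar's centre line, carried by the hook, within 0.2 rad of upright, slower than 60 mm/s (all of step 2 and angle between weight's own z axis and vertical below 0.2 rad and linear speed of weight below 0.06 m/s); the robot touches nothing.
It fails at once if the robot presses on the hook with more than 30 N (contact force between any of the fingers, the arm and hook above 30 N).
It fails at once if the weight is banged or forced on the hook with more than 30 N (contact force between weight and hook above 30 N).
It fails at once if a bystander is moved by more than 30 mm (distance of any of brass_weight, damper, blue_bin, driver, spanner, grease, carton from where it was at the start of the episode above 0.03 m).
It also fails if it takes over 72 s, if anything falls off the work surface, if the arm or the gripper's body presses on something with over 40 N, if the wrist force passes 120 N, or if a joint passes its speed limit or range.

## Working session

There is one attempt and no reset: what is moved stays moved. The work goes in short steps, each a Python script; the robot and the scene stay as the last script left them, time stands still between calls to the robot, and variables do not carry over. Pictures are saved under pics/ and viewed, at most 10 in all, crops included, and the job is handed in when it is done.

```bash
mkdir -p pics
cat > h.py <<'E'
import numpy as np, cv2
from bench import *
def shot(cam,name=None):
    im=read_camera(cam)
    if name: cv2.imwrite('pics/'+name+'.png',cv2.cvtColor(im,cv2.COLOR_RGB2BGR))
    return im
def ray(cam,px,P=None):
    P=P or camera_params(cam);T=np.array(P['camera_from_world']);K=np.array(P['K'])
    R,t=T[:3,:3],T[:3,3]; d=R.T@np.linalg.solve(K,[px[0],px[1],1.]); return -R.T@t,d
def atz(cam,px,z,P=None):
    c,d=ray(cam,px,P); return c+d*(z-c[2])/d[2]
def proj(cam,p,P=None):
    P=P or camera_params(cam);T=np.array(P['camera_from_world']);K=np.array(P['K'])
    q=K@(T[:3,:3]@np.array(p)+T[:3,3]); return q[:2]/q[2]
def tri(obs):
    A=np.zeros((3,3));b=np.zeros(3)
    for c,d in obs:
        d=d/np.linalg.norm(d);M=np.eye(3)-np.outer(d,d);A+=M;b+=M@c
    return np.linalg.solve(A,b)
def down(yaw): # tool down, tool y axis at angle yaw+90deg
    from scipy.spatial.transform import Rotation as R
    return (R.from_euler('z',yaw)*R.from_euler('x',np.pi)).as_quat()
E
python3 - <<'E'
from h import *
np.set_printoptions(precision=3,suppress=True)
ims=[shot('scene','s0'),shot('top','t0')]
for n,z in [('stand',0),('plate_axis',.15),('hook',.185),('hook_block',.185),('hook_seat',.19),('hook_tip',.203),('weight',0),('weight_eye',.094),('weight_grip',.12),('brass_weight',0)]:
    for c in ('scene','top'):
        for r in tip_of(c,n)[:4]: print(n,c,np.array(r['at']),round(r['confidence'],2),atz(c,r['at'],z))
print(read_tcp_rot(),down(0),read_time_s())
print(camera_params('scene'),camera_params('top'))
E
```

```text
stand scene [365.9 255.5] 0.68 [0.535 0.168 0.   ]
stand scene [184.2 408.1] 0.46 [ 0.611 -0.477 -0.   ]
stand top [263.7 254.5] 0.9 [0.523 0.162 0.   ]
plate_axis scene [364.2 209.9] 0.77 [0.525 0.166 0.15 ]
plate_axis top [254.3 245.6] 0.65 [0.531 0.17  0.15 ]
plate_axis top [244.7 215.4] 0.34 [0.62  0.201 0.15 ]
hook scene [366.  199.5] 0.6 [0.53  0.166 0.185]
hook top [251.7 243.9] 0.52 [0.531 0.172 0.185]
hook_block scene [378.7 204.6] 0.68 [0.57  0.17  0.185]
hook_block top [250.4 234.4] 0.65 [0.558 0.176 0.185]
hook_seat scene [397.5 201.9] 0.74 [0.602 0.207 0.19 ]
hook_seat scene [409.4 319.9] 0.42 [ 0.89  -0.111  0.19 ]
hook_seat top [244.6 215.8] 0.61 [0.611 0.194 0.19 ]
hook_tip scene [407.7 205.7] 0.74 [0.644 0.194 0.203]
hook_tip top [241.6 204.6] 0.65 [0.64  0.201 0.203]
weight scene [209.4 365.6] 0.76 [ 0.554 -0.376  0.   ]
weight scene [240.4 302.9] 0.72 [ 0.438 -0.202  0.   ]
weight scene [267.7 357.2] 0.66 [ 0.628 -0.268  0.   ]
weight scene [239.8 332.4] 0.62 [ 0.52  -0.266  0.   ]
weight top [398.2 251.7] 0.75 [ 0.535 -0.273  0.   ]
weight top [380.3 280.8] 0.71 [
[... 1130 characters left out ...]
 top [409.8 198.3] 0.76 [ 0.713 -0.315  0.   ]
[ 0.974  0.227  0.    -0.   ] [1. 0. 0. 0.] 1.1
{'K': array([[526.145,   0.   , 323.225],
       [  0.   , 526.145, 240.703],
       [  0.   ,   0.   ,   1.   ]]), 'camera_from_world': array([[ 0.699,  0.715, -0.017, -0.373],
       [ 0.411, -0.422, -0.808, -0.107],
       [-0.585,  0.558, -0.589,  1.71 ],
       [ 0.   ,  0.   ,  0.   ,  1.   ]])} {'K': array([[444.706,   0.   , 317.916],
       [  0.   , 444.706, 233.34 ],
       [  0.   ,   0.   ,   1.   ]]), 'camera_from_world': array([[ 0.009, -1.   , -0.009, -0.019],
       [-0.986, -0.007, -0.164,  0.585],
       [ 0.164,  0.011, -0.986,  1.351],
       [ 0.   ,  0.   ,  0.   ,  1.   ]])}
```

Run:
```python
import cv2
s=cv2.imread('pics/s0.png')
a=cv2.resize(s[230:410,150:350],(600,540),interpolation=cv2.INTER_CUBIC);cv2.imwrite('pics/c1.png',a)
```

```text
(no output)
```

View pics/s0.png

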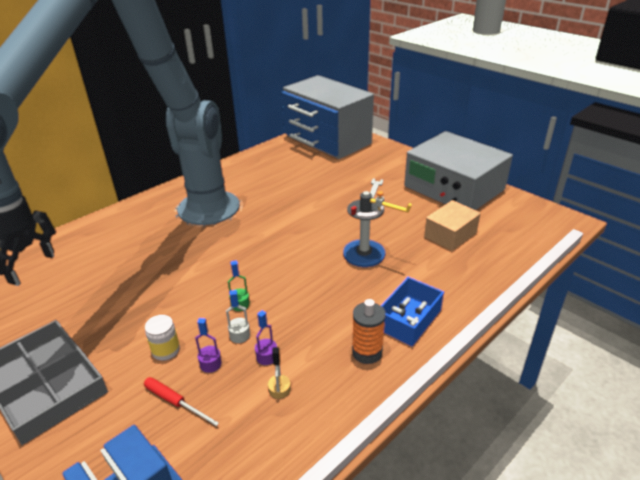

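View pics/c1.png

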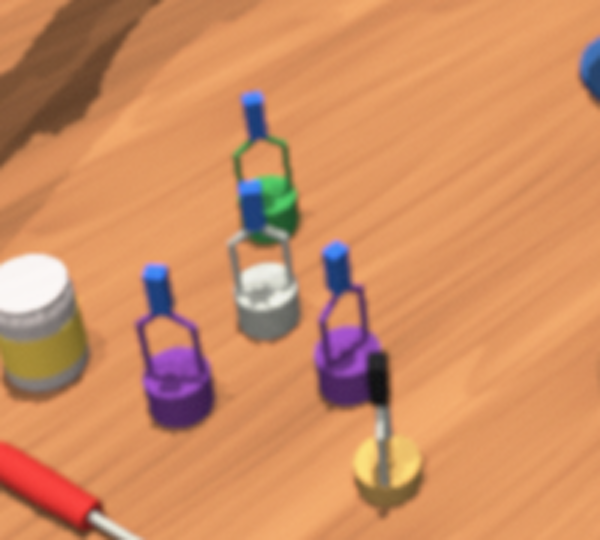

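View pics/t0.png

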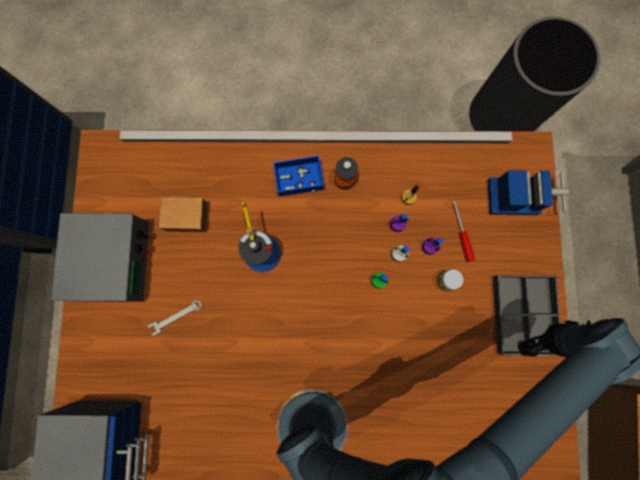

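Run:
```python
import cv2,numpy as np
s=cv2.imread('pics/s0.png');t=cv2.imread('pics/t0.png')
f=lambda a:cv2.resize(a,(400,500),interpolation=cv2.INTER_CUBIC)
cv2.imwrite('pics/c2.png',np.hstack([f(s[170:270,335:415]),f(t[195:295,220:300])]))
from h import *
np.set_printoptions(precision=1,suppress=True)
C=np.array([.530,.168])
for z,r in((.168,.043),):
  for a in np.arange(-2.2,0.3,.3):
    p=[*(C+r*np.array([np.cos(a),np.sin(a)])),z]; print(round(a,1),(proj('scene',p)-[335,170])*5,(proj('top',p)-[220,195])*5)
```

```text
-2.2 [ 77.  180.8] [229.1 294.7]
-1.9 [ 85.1 193.2] [240.  274.9]
-1.6 [ 99.8 204.1] [244.6 253.1]
-1.3 [119.9 212.2] [242.5 231. ]
-1.0 [143.5 216.8] [234.  210.8]
-0.7 [168.4 217.5] [219.7 194.1]
-0.4 [192.3 214.1] [201.1 182.4]
-0.1 [212.7 207.1] [179.7 176.8]
0.2 [227.9 197. ] [157.4 177.8]
```

View pics/c2.png

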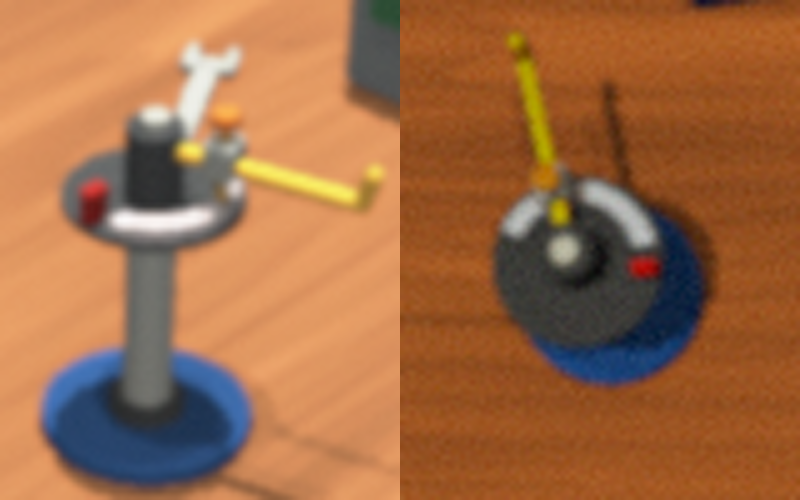

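```bash
cat > a.py <<'E'
from h import *
np.set_printoptions(precision=2,suppress=True)
C=np.array([.530,.168])
def pose(th,o,z,s,r=.085):
    e=np.array([np.cos(th),np.sin(th)]);n=np.array([-e[1],e[0]])
    return [*(C+r*e+o*n),z],down(th+s*np.pi/2)
E
python3 - <<'E'
from a import *
for s in (-1,1):
    print(s,[ (lambda q: None if q is None else q)(inverse_kinematics(*pose(t,.016,.18,s))) for t in (.3,-.4,-1,-1.8)])
    print(inverse_kinematics(*pose(.26,.045,.3,s)))
for a in (0,np.pi/2,-np.pi/2,np.pi): print('w',a,inverse_kinematics([.523,-.272,.3],down(a)))
print(read_time_s())
E
```

```text
-1 [array([-1.27,  0.93,  1.37,  1.72, -0.94,  1.32, -2.54]), array([ 0.55,  0.8 , -1.25,  1.66,  0.79,  1.28,  1.89]), array([ 0.66,  0.72, -1.24,  1.75,  0.73,  1.22,  1.36]), array([ 0.41,  0.33, -0.74,  1.92,  0.27,  0.99,  0.89])]
[ 0.41  0.65 -1.24  1.51  0.62  1.42  2.53]
1 [array([ 0.16,  0.54, -0.73,  1.65,  0.4 ,  1.1 , -0.38]), array([ 0.19,  0.5 , -0.63,  1.68,  0.33,  1.07, -0.95]), array([ 0.21,  0.42, -0.56,  1.77,  0.26,  1.03, -1.44]), array([ 0.23,  0.29, -0.53,  1.92,  0.17,  0.97, -2.17])]
[ 0.17  0.46 -0.82  1.52  0.34  1.31 -0.42]
w 0 [ 0.49  0.23 -0.09  1.69  0.02  1.22 -1.18]
w 1.5707963267948966 [ 0.67  0.25 -0.31  1.68  0.08  1.23  0.35]
w -1.5707963267948966 [ 0.33  0.23  0.09  1.7  -0.02  1.22 -2.71]
w 3.141592653589793 [ 0.84  0.27 -0.51  1.67  0.14  1.24  1.87]
1.1
```

Run:
```python
from a import *
move_gripper(0)
p=read_eef_pos(); movel([p[0],p[1],.33],speed=.2)
move_ptp(*pose(.26,.05,.32,1))
movel(pose(.26,.05,.18,1)[0],speed=.15)
f0=np.array(read_ft_force()); print('t',read_time_s(),f0)
shot('top','t1')
for a in np.arange(.36,-1.0,-.13):   # start: offset .016 behind th; contact expected ~.26
    movel(*pose(a,.016,.18,1),speed=.08)
    f=np.array(read_ft_force())-f0; n=np.array([-np.sin(a),np.cos(a)])
    print(round(a,2),f,f[:2]@n)
    if f[:2]@n>12: break
print(read_time_s())
```

```text
t 6.575 [-1.04  0.26 -0.29]
0.36 [ 0.09 -0.32  1.02] -0.33264660434540366
0.23 [ 0.62 -0.22  1.13] -0.36023900002332254
0.1 [0.63 2.24 0.21] 2.1702147989906564
-0.03 [0.73 2.35 0.06] 2.371295545917143
-0.16 [0.21 1.29 1.8 ] 1.3026450732109591
-0.29 [1.19 1.68 1.82] 1.948636553161637
-0.42 [1.45 1.08 1.28] 1.5736519328077836
-0.55 [2.39 1.1  1.75] 2.191337658765186
-0.68 [2.23 0.05 1.32] 1.4428484937459463
-0.81 [ 2.36 -0.32  1.05] 1.487999153842939
-0.94 [2.13 0.57 0.8 ] 2.0590235355132327
10.0167
```

Contact is as expected; now the fine feel.

Run:
```python
from a import *
f0=np.array([-1.04,.26,-.29])
a=-.94
while a>-2.1:
    a-=.05 if a>-1.2 else .025
    movel(*pose(a,.016,.18,1),speed=.03)
    f=np.array(read_ft_force())-f0; n=np.array([-np.sin(a),np.cos(a)]);v=f[:2]@n
    if a<-1.2: print(round(a,3),round(v,1),end=' ')
    if v>9: break
pause(.3)
f=np.array(read_ft_force())-f0;print('\nend',a,f,read_eef_pos(),read_time_s())
shot('top','t2'); shot('scene','s2')
im=cv2.imread('pics/s2.png');t=cv2.imread('pics/t2.png')
g=lambda a:cv2.resize(a,(400,500),interpolation=cv2.INTER_CUBIC)
cv2.imwrite('pics/c3.png',np.hstack([g(im[170:270,320:400]),g(t[195:295,220:300])]))
```

```text
-1.24 2.7 -1.265 4.1 -1.29 4.4 -1.315 3.4 -1.34 4.1 -1.365 3.7 -1.39 3.8 -1.415 2.0 -1.44 0.8 -1.465 0.2 -1.49 3.1 -1.515 3.6 -1.54 6.2 -1.565 9.9 
end -1.564999999999999 [ 7.9   2.56 -4.68] [0.55 0.08 0.18] 15.3167
```

View pics/c3.png

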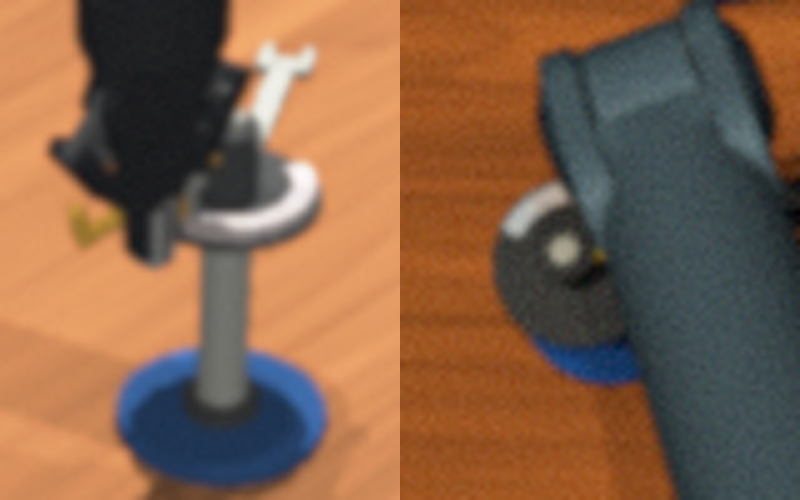

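Run:
```python
from a import *
a=-1.565
p=pose(a,.05,.18,1); movel(p[0],speed=.1)
movel([*p[0][:2],.33],speed=.2)
move_ptp([.50,-.272,.33],down(np.pi/2))
move_gripper(.045)
shot('scene','s3')
sc={n:[(np.round(r['at'],1),round(r['confidence'],2)) for r in tip_of('scene',n)[:2]] for n in ('hook','hook_block','hook_seat','hook_tip')}
shot('top','t3')
tp={n:[(np.round(r['at'],1),round(r['confidence'],2)) for r in tip_of('top',n)[:2]] for n in ('hook','hook_block','hook_seat','hook_tip')}
print(sc);print(tp)
for n,z in (('hook',.185),('hook_block',.185),('hook_seat',.19),('hook_tip',.203)):
    for c,d in(('scene',sc),('top',tp)):
        if d[n]: print(n,c,np.round(atz(c,d[n][0][0],z),3))
P=camera_params('wrist');shot('wrist','w3')
for n,z in (('weight',0),('weight_eye',.094),('weight_grip',.12)):
    for r in tip_of('wrist',n)[:4]: print(n,np.round(r['at']),round(r['confidence'],2),np.round(atz('wrist',r['at'],z,P),3))
print(read_time_s())
im=cv2.imread('pics/s3.png');t=cv2.imread('pics/t3.png')
g=lambda a:cv2.resize(a,(400,500),interpolation=cv2.INTER_CUBIC)
cv2.imwrite('pics/c4.png',np.hstack([g(im[170:270,320:400]),g(t[195:295,220:300])]))
```

```text
{'hook': [(array([366.2, 201.1]), 0.77), (array([366. , 350.8]), 0.44)], 'hook_block': [(array([355.2, 206.3]), 0.71)], 'hook_seat': [(array([347.4, 208.8]), 0.59), (array([283.3, 388.3]), 0.56)], 'hook_tip': [(array([332.4, 215.4]), 0.71), (array([349.3, 210.1]), 0.59)]}
{'hook': [(array([252. , 243.2]), 0.54)], 'hook_block': [(array([268.1, 244.2]), 0.59)], 'hook_seat': [(array([280.1, 242.7]), 0.77)], 'hook_tip': [(array([295.7, 241.1]), 0.6)]}
hook scene [0.54 0.16 0.18]
hook top [0.53 0.17 0.18]
hook_block scene [0.53 0.12 0.18]
hook_block top [0.53 0.12 0.18]
hook_seat scene [0.53 0.09 0.19]
hook_seat top [0.53 0.09 0.19]
hook_tip scene [0.54 0.03 0.2 ]
hook_tip top [0.54 0.05 0.2 ]
weight [349. 183.] 0.97 [ 0.53 -0.27  0.  ]
weight [364. 260.] 0.95 [ 0.55 -0.37  0.  ]
weight [277. 129.] 0.78 [ 0.45 -0.21  0.  ]
weight [428. 182.] 0.57 [ 0.63 -0.27  0.  ]
weight_eye [263. 134.] 0.83 [ 0.44 -0.21  0.09]
weight_eye [454. 196.] 0.8 [ 0.63 -0.27  0.09]
weight_eye [350. 203.] 0.71 [ 0.53 -0.27  0.09]
weight_eye [378. 290.] 0.59 [ 0.56 -0.37  0.09]
weight_grip [464. 206.] 0.82 [ 0.63 -0.27  0.12]
weight_grip [257. 136.] 0.72 [ 0.44 -0.21  0.12]
weight_grip [375. 309.] 0.65 [ 0.55 -0.38  0.12]
weight_grip [354. 211.] 0.56 [ 0.53 -0.28  0.12]
19.9333
```

View pics/c4.png

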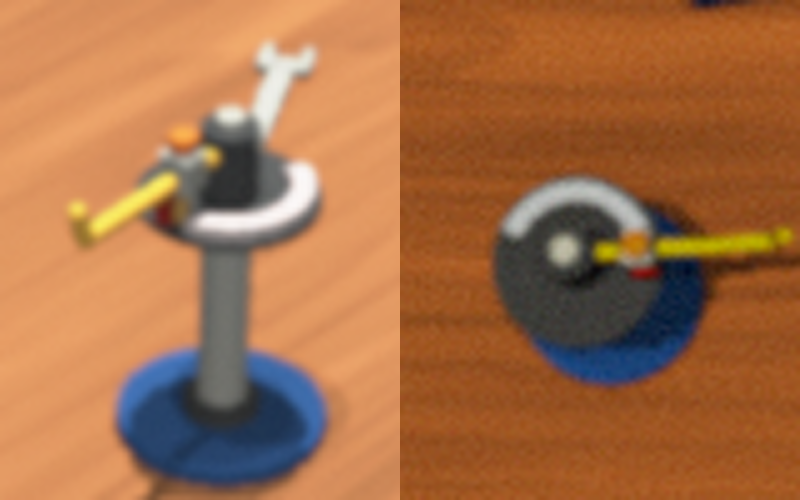

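View pics/w3.png

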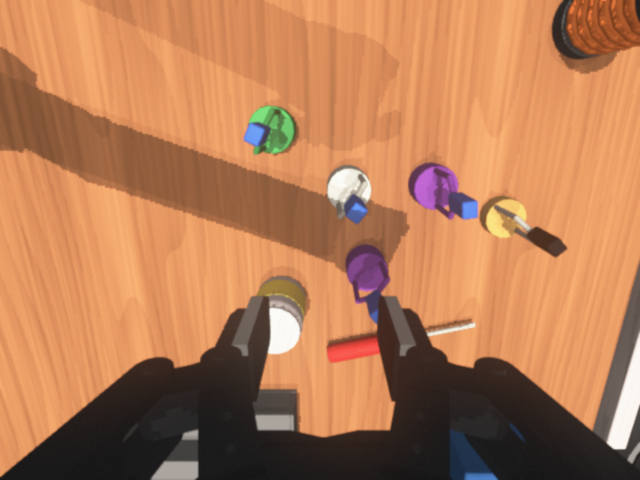

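Run:
```python
from a import *
np.set_printoptions(precision=3,suppress=True)
for c,px,th in(('scene',(380,193.6),.26),('scene',(356.6,197.4),-1.5)):
    b=[*(C+.04*np.array([np.cos(th),np.sin(th)]))]
    print(px,[proj(c,b+[z]) for z in(.19,.2,.21,.22)])
P=camera_params('wrist')
w=cv2.imread('pics/w3.png')
c=cv2.resize(w[160:235,310:400],(720,600),interpolation=cv2.INTER_CUBIC)
# model points at nominal pose, yaw candidates of y axis
for k,y in enumerate(np.arange(0,np.pi,np.pi/12)):
    print(round(y,2),[((proj('wrist',[.528+s*.02*np.cos(y),-.272+s*.02*np.sin(y),z],P)-[310,160])*8).round() for s in(-1,1) for z in(.035,.083)])
print('axis',[((proj('wrist',[.528,-.272,z],P)-[310,160])*8).round() for z in(0,.035,.094,.138)])
cv2.imwrite('pics/c5.png',c)
```

```text
(380, 193.6) [array([380.397, 201.484]), array([380.577, 198.187]), array([380.76 , 194.862]), array([380.944, 191.507])]
(356.6, 197.4) [array([357.096, 203.775]), array([357.176, 200.471]), array([357.257, 197.139]), array([357.339, 193.776])]
0.0 [array([166., 236.]), array([173., 309.]), array([452., 236.]), array([494., 309.])]
0.26 [array([170., 272.]), array([178., 350.]), array([449., 199.]), array([490., 268.])]
0.52 [array([184., 306.]), array([194., 387.]), array([435., 164.]), array([476., 229.])]
0.79 [array([207., 335.]), array([219., 419.]), array([413., 134.]), array([451., 196.])]
1.05 [array([236., 357.]), array([251., 444.]), array([384., 111.]), array([418., 170.])]
1.31 [array([270., 371.]), array([289., 459.]), array([349.,  97.]), array([379., 154.])]
1.57 [array([306., 376.]), array([330., 464.]), array([312.,  92.]), array([337., 148.])]
1.83 [array([343., 371.]), array([371., 459.]), array([274.,  97.]), array([295., 154.])]
2.09 [array([377., 357.]), array([409., 444.]), array([239., 111.]), array([255., 170.])]
2.36 [array([407., 335.]), array([443., 419.]), array([209., 135.]), array([221., 196.])]
2.62 [array([431., 306.]), array([470., 387.]), array([185., 164.]), array([195., 229.])]
2.88 [array([446., 272.]), array([487., 349.]), array([171., 199.]), array([179., 268.])]
axis [array([294., 192.]), array([309., 236.]), array([340., 328.]), array([370., 418.])]
```

View pics/c5.png

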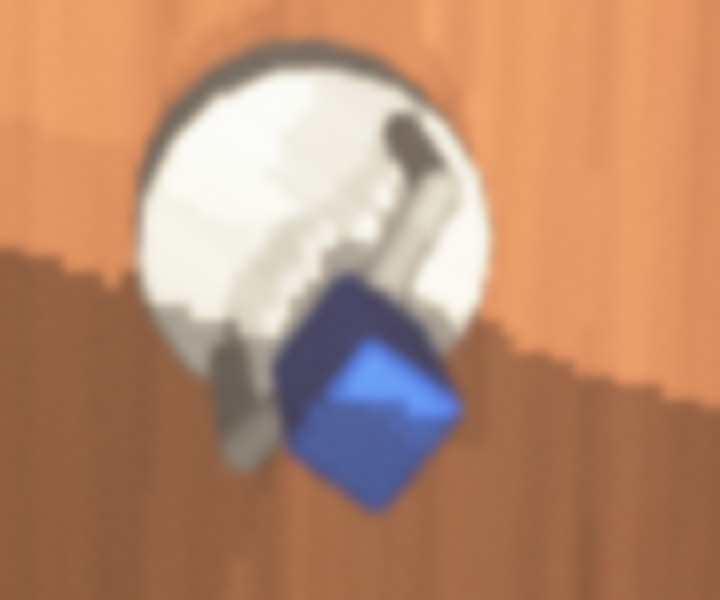

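Run:
```python
from a import *
np.set_printoptions(precision=4,suppress=True)
for n,sl in(('s0',(slice(170,230),slice(340,420))),('s3',(slice(170,230),slice(330,400)))):
    im=cv2.cvtColor(cv2.imread('pics/%s.png'%n)[sl],cv2.COLOR_BGR2HSV)
    for nm,lo,hi in(('orange',(8,170,150),(17,255,255)),('yellow',(19,150,120),(32,255,255))):
        m=cv2.inRange(im,lo,hi);m[:, :]=m
        ys,xs=np.nonzero(m);k=len(xs)
        print(n,nm,k,xs.mean()+sl[1].start,ys.mean()+sl[0].start,ys.min()+sl[0].start,ys.max()+sl[0].start)
for c,l in (('scene',[((366.2,201.1),.185),((355.2,206.3),.185),((347.4,208.8),.19),((332.4,215.4),.203)]),('top',[((252,243.2),.185),((268.1,244.2),.185),((280.1,242.7),.19),((295.7,241.1),.203)])):
    print(c,[atz(c,p,z)[:2] for p,z in l])
q=down(2.45)
move_ptp([.529,-.273,.24],q)
movel([.529,-.273,.12],speed=.12)
move_gripper(.0,60); print('gap',read_finger_gap(),read_grasp_force())
f1=np.array(read_ft_force())
movel([.529,-.273,.252],speed=.1)
pause(.3);print('gap',read_finger_gap(),read_grasp_force(),np.array(read_ft_force())-f1,read_time_s())
```

```text
s0 orange 14 379.85714285714283 193.5 192 195
s0 yellow 115 394.3565217391304 205.54782608695652 199 211
s3 orange 15 356.2 197.66666666666666 196 199
s3 yellow 90 344.55555555555554 211.0888888888889 200 217
scene [array([0.5357, 0.1603]), array([0.5323, 0.1216]), array([0.5314, 0.0933]), array([0.5395, 0.0311])]
top [array([0.5329, 0.1711]), array([0.5304, 0.1254]), array([0.5342, 0.0911]), array([0.5372, 0.0464])]
gap 0.015190339960166645 59.13159911404364
gap 0.015615524274329252 58.43661466380581 [ 0.789  -1.1162 -8.5542] 24.0
```

Run:
```python
from a import *
np.set_printoptions(precision=4,suppress=True)
C=np.array([.531,.168]);th=-1.515;e=np.array([np.cos(th),np.sin(th)])
movel([*(C+.19*e),.249],down(th+np.pi),speed=.12)
P=camera_params('wrist');w=shot('wrist','w6');s=shot('scene','s6')
for n,z in(('hook_tip',.203),('hook_seat',.19)):
    r=tip_of('wrist',n)[:1]
    if r: print(n,r[0]['at'],r[0]['confidence'],atz('wrist',r[0]['at'],z,P))
for r in tip_of('scene','weight_eye')[:2]: print('eye',r['at'],r['confidence'],atz('scene',r['at'],.223),read_eef_pos())
w=cv2.imread('pics/w6.png');s=cv2.imread('pics/s6.png')
for rr,z in((.085,.19),(.118,.19),(.123,.208)): cv2.circle(w,tuple(proj('wrist',[*(C+rr*e),z],P).astype(int)),3,(255,0,255),1)
cv2.imwrite('pics/c6.png',np.hstack([cv2.resize(w,(480,360)),cv2.resize(s[130:280,255:390],(320,360))]))
print(read_time_s())
```

```text
hook_tip [321.8, 147.3] 0.68 [0.5371 0.0437 0.203 ]
hook_seat [317.3, 52.1] 0.65 [0.533  0.0831 0.19  ]
eye [205.5, 336.4] 0.9 [ 0.6756 -0.4289  0.223 ] [ 0.5416 -0.022   0.249 ]
eye [314.8, 217.1] 0.84 [ 0.5361 -0.0247  0.223 ] [ 0.5416 -0.022   0.249 ]
26.5
```

View pics/c6.png

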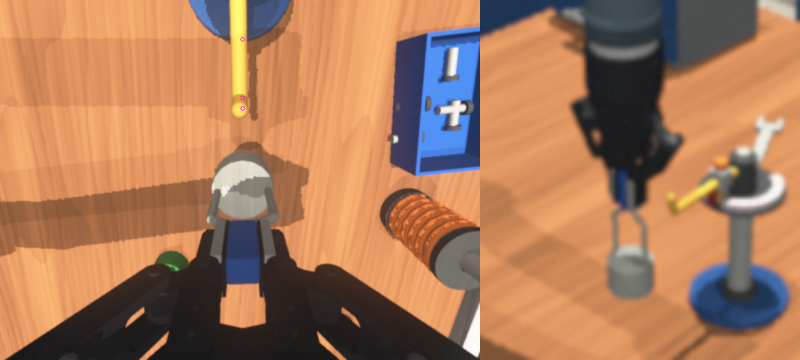

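Run:
```python
from a import *
np.set_printoptions(precision=2,suppress=True)
C=np.array([.529,.168]);th=-1.515;e=np.array([np.cos(th),np.sin(th)])
f0=np.array(read_ft_force())
movel([*(C+.19*e),.249],speed=.05)
for r in (.16,.135,.11,.087):
    movel([*(C+r*e),.249],speed=.07); f=np.array(read_ft_force())-f0; print(r,f)
    if np.linalg.norm(f)>6: raise SystemExit('contact')
p=C+.087*e
movel([*p,.226],speed=.05); pause(.2)
f0=np.array(read_ft_force()); z=.226
while z>.206:
    z-=.001; movel([*p,z],speed=.015); f=np.array(read_ft_force())-f0
    print(round(z,3),f[2],end=' ')
    if f[2]>3.5: break
pause(.3); print('\n',np.array(read_ft_force())-f0,read_finger_gap(),read_time_s())
shot('scene','s7')
```

```text
0.16 [-0.45 -0.48 -0.32]
0.135 [-0.05 -0.8  -0.11]
0.11 [ 0.01 -0.47  0.91]
0.087 [-0.36 -1.25 -0.1 ]
0.225 0.9545397319345987 0.224 0.46121678536874633 0.223 0.43646114993403806 0.222 1.2966374491452886 0.221 1.13340722835005 0.22 0.37340070637692335 0.219 1.226343165162712 0.218 1.4632039334511933 0.217 5.961926182556078 
 [-0.89 -1.35  7.73] 0.015226224327054956 32.175
```

Run:
```python
from a import *
np.set_printoptions(precision=3,suppress=True)
move_gripper(.045); p=np.array(read_eef_pos()); pause(.3)
movel([p[0],p[1],.33],speed=.08)
movel([p[0],p[1]-.2,.36],speed=.15)
pause(1.5)
s=shot('scene','s8')
for r in tip_of('scene','weight_eye')[:3]: print('eye',r['at'],r['confidence'],atz('scene',r['at'],.19))
t=shot('top','t8');print(read_time_s())
f=lambda a:cv2.resize(a,(400,500),interpolation=cv2.INTER_CUBIC)
cv2.imwrite('pics/c8.png',cv2.cvtColor(np.hstack([f(s[170:270,310:390]),f(t[195:295,230:310])]),cv2.COLOR_RGB2BGR))
```

```text
eye [205.5, 333.7] 0.91 [ 0.64 -0.41  0.19]
eye [234.4, 274.7] 0.78 [ 0.538 -0.267  0.19 ]
eye [342.0, 211.1] 0.66 [0.529 0.076 0.19 ]
37.6333
```

View pics/c8.png

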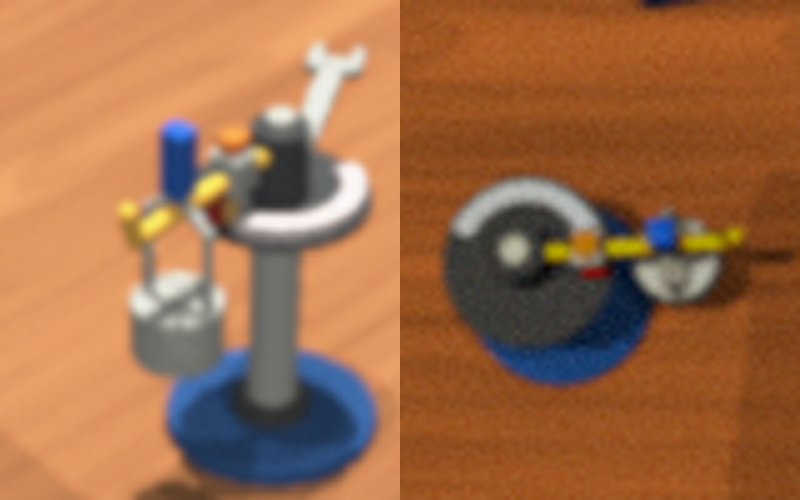

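The picture shows the weight hanging upright on the bar: blue block at about (346,202) in the scene view and (282,241) from the top. The knob is down beside the lug, and the robot is clear. I'll do one stillness check, then hand in.

Run:
```python
from a import *
pause(4)
c=lambda:shot('scene')[190:260,325:365].astype(int)
a=[c()]
for _ in range(4): pause(.15);a.append(c())
d=[np.abs(x-a[0]).mean() for x in a[1:]];print(d,read_time_s())
if max(d)<6: print(sign_off())
```

```text
[np.float64(0.685952380952381), np.float64(0.6841666666666667), np.float64(0.6695238095238095), np.float64(0.6846428571428571)] 42.4833
the job is handed in; nothing more can be done
None
```

I turned the hook clockwise until it stopped against the lug, hung the steel weight softly on it, and handed the job in at about 42 s; the weight hangs upright, still and free, and the lock is inferred from the push force and about 5 mm of knob drop, not read directly.

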